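Pack a two-layer gift case of soft soaps and balm tins

ROBOT

A 7-joint arm with a two-finger parallel gripper is mounted at the origin on a cart in front of the work surface, level with it; the furniture and walls round the work are solid. World frame = base frame: x ahead of the robot, y to its left, z up, the work surface at z = 0. Lengths are in m, angles in degrees, forces in N, time in s.
With the tool pointing down it reaches from about 0.425 to 0.875 m from the base axis. Payload 4.7 kg.
Tool frame: the origin (TCP) lies at the very end of the fingers, on their centre line; the grasp point (between the pads) lies 19 mm behind it; z points along the fingers, y is the line along which they close (so a half turn about z gives the same grasp; the last joint's range is limited). The gripper opens to 87 mm and grips with 3 to 60 N. Pads are 19 mm wide; open, the fingers measure 117 mm over their backs; the gripper's body (75 mm by 190 mm) begins 51 mm behind the grasp point.
Start: joints at [-63.421, 18.392, -4.016, 83.108, 1.295, 78.541, -3.26], TCP at [0.283, 0.585, 0.223] pointing down, gripper open.
Joint ranges: [-163.93, 163.93], [-17.29, 119.83], [-79.2, 71.16], [3.27, 140.29], [-89.18, 269.18], [5.43, 117.66], [-154.24, 154.24]. Speed limits (degrees/s): [147.25, 147.25, 180, 180, 180, 180, 180].

INTERFACE

Orientations are given as [roll, pitch, yaw] about the fixed x, y, z axes, in that order (R = Rz(yaw) Ry(pitch) Rx(roll)).
In Python, from cell import telemetry, cams, env gives the robot as it stands.
- The arm moves only by the tool arm_command, never from a script. Its argument "series" is text: rows parted by semicolons, each of 5 numbers parted by spaces: the shift along the tool's x, y, z in mm, then the turn about the tool's z in rad, then the closure in counts, from 0 (fully open) to 255 (shut). A call has 1 to 20 rows; each row shifts and turns the commanded pose from where the row before left it, along the tool's axes as they then stand; what a row does not reach is not made up. A row lasts 1/12 s, in which the tool goes at most 41.7 mm and 7.16 degrees, less where a joint would pass 70% of its speed; a pose out of reach is approached as far as the arm can. A call is refused whole if a number of a shift passes 41.7 or a number of a turn 0.125, either way. A call with a gripper value outside its range is refused whole. The fingers move at their own pace and stop on an object; "squeeze" is the grip in N (left out, the last holds). Time passes only in rows, so rows that do not move let the fingers close. It gives the time, the measured TCP pose, the force, the opening and the grip force at its end, in the units of the state.
- telemetry.get_obs(): the state, without advancing time (a new reading comes with each control period).
- cams.read_camera(name): name is "scene" or "side" or "wrist"; returns the picture (384x512x3 uint8, blue, green, red); there is no depth.
- cams.calibration(name): a dict with "K" (3x3 intrinsics, pixels), "origin" and "rotation" of the camera in the world; the wrist camera has in their place "hand_eye" (4x4, takes a point from camera to tool coordinates, whose origin is the TCP and whose axes are the flange's). Camera axes: x right, y down, z forward; pixel columns grow to the right and rows downward; lengths in m; the calibration is good to about 2 mm. A picture is of the moment at which its call begins: read the wrist's pose just before it. calibration takes no time and is no camera call.
- env.sign_off(): hands the job in; it is judged then, once.
The state is a dict: "time_s": time; "qpos": joint angles; "joint_velocities": joint speeds; "effort": joint torques, N m; "tool_pos": TCP position; "tool_rot": TCP orientation; "force": force on the tool from outside, world axes, zero at the start; "wrist_torque": the same for the moment, N m; "grip_width": finger opening in m; "grasp_force": force on a finger pad.
Only numpy, scipy, OpenCV 4.12 (cv2) and the standard library are available. Lean on these libraries where they do the work, as an engineer would, in place of code of your own. Each camera call takes 0.05 s, during which the arm holds its last target. There are 200 camera calls.

TASK

Pack the wooden gift case: lift its lid off and lay it flat on the table, lay every soap bar flat on the floor of the case, one to a compartment, lay the separator board home on the dividers over them, stand all the balm tins lid up on the separator, and put the lid back on until it is fully home. The fresh soaps mark and the thin tins dent: never squeeze or push one with more than 12 N of grip, and set the soaps down in the case softly instead of dropping or ramming them. Leave the other things on the table where they are.

Things in the scene. Friction and masses are not known exactly. Their poses are not given: they have to be found in the camera images.
- gift_case: pale wooden gift case, fixed, 128 x 277 x 68 mm, walls 6 mm, inside 116 (its x) x 265 (its y). Origin: centre of the underside, z up, y along its length. Inner floor at z = 6 mm, rim at 68. Two 5 mm cross dividers at y = +-45 (tops at z = 34) make three compartments 116 x 85; their tops and four small corner ledges of equal height carry the separator
- cell_0 (a point): centre of the floor of a compartment of the gift case (y = -90 mm in the case's frame)
- cell_1 (a point): centre of the floor of a compartment of the gift case (y = 0 mm in the case's frame)
- cell_2 (a point): centre of the floor of a compartment of the gift case (y = 90 mm in the case's frame)
- lid_grip (a point): centre of the pull on the loose lid (260 g), which starts on the case: bar 70 (lid's y) x 12 (x) x 22 mm high. Plate 132 x 281 x 7 mm; below it a 6 mm deep frame 111 x 260 drops inside the rim (2.5 mm play a side). Point is 24 mm above the frame's underside: 24 above the table when laid down, 86 above the case's underside when home. The table strip between case and robot is free for it
- separator_grip (a point): centre of the lifting bar of the plywood separator (120 g), a board 110 (its x) x 259 (its y) x 4 mm lying on the table; the bar stands in its middle, 44 along x, 10 thick (y), 20 high. Point is 14 mm above the board's underside, and 48 above the case's underside when the board lies home on dividers and ledges (3 mm play a side). The bar ends 58 above the case's underside
- soap_0_mid (a point): centre of a soap bar in a paper band, 53 (its x) x 78 (its y) x 24 mm, 110 g, lying flat; 12 mm above its underside. Fits a compartment with its long side along the case's y. Soft: see the goal. Two or three bars are present
- soap_1_mid (a point): centre of a soap bar in a paper band, 53 (its x) x 78 (its y) x 24 mm, 110 g, lying flat; 12 mm above its underside. Fits a compartment with its long side along the case's y. Soft: see the goal. Two or three bars are present
- soap_2_mid (a point): centre of a soap bar in a paper band, 53 (its x) x 78 (its y) x 24 mm, 110 g, lying flat; 12 mm above its underside. Fits a compartment with its long side along the case's y. Soft: see the goal. Two or three bars are present
- tin_0_mid (a point): centre of a round balm tin, 54 mm across, 21 mm high, 48 g, standing lid up; 10.5 mm above its underside. Thin-walled: see the goal. Two or three tins are present
- tin_1_mid (a point): centre of a round balm tin, 54 mm across, 21 mm high, 48 g, standing lid up; 10.5 mm above its underside. Thin-walled: see the goal. Two or three tins are present
- tin_2_mid (a point): centre of a round balm tin, 54 mm across, 21 mm high, 48 g, standing lid up; 10.5 mm above its underside. Thin-walled: see the goal. Two or three tins are present
- jar_candle: pink candle in a glass jar, 76 mm across, 90 mm high, a bystander; origin under its centre
- price_card: blank brown card in a wooden block, 75 x 20 x 61 mm, a bystander; origin under its centre
- rubber_stamp: rubber stamp with a wooden handle, 30 x 42 x 66 mm, a bystander; origin under its centre
- match_box: long dark box of matches, 120 x 50 x 40 mm, a bystander; origin under its centre
- tape_roll: roll of tape lying flat, 104 mm across, 25 mm high, a bystander; origin under its centre
There are look-alikes about, which are no part of the job. What is shaped like the part that bears soap_0_mid but turquoise is not meant.

How it is judged:
By the outcome, as a careful person would: the job done as asked, in the order asked, and still so for the second after the job is handed in, with the robot touching nothing.
Of soap_0, soap_1, soap_2 only 2 to 3 are there at a start; the rules pass over those that are not, and their reading is None.
Of tin_0, tin_1, tin_2 only 2 to 3 are there at a start; the rules pass over those that are not, and their reading is None.
At some moment in a run one of tin_0, tin_1, tin_2, case_lid may be knocked a few centimetres aside while the robot is not near it.
It also fails if it takes over 210 s, if anything falls off the work surface, if the arm or the gripper's body presses on something with over 40 N, if the wrist force passes 120 N, or if a joint passes its speed limit or range.

## Working session

There is one attempt and no reset: what is moved stays moved. The work goes in short steps, Python scripts to look and compute and a tool call to move; the robot and the scene stay as the last step left them, time stands still between calls to the robot, and variables do not carry over. Pictures are saved under pics/ and viewed, at most 14 in all, crops included, and the job is handed in when it is done.

Besides the shell and the picture viewer there is one more tool, called by a JSON object that holds its "fn" and its "kwargs". arm_command: Moves the arm, as the interface text tells. Its arguments: {"type":"object","properties":{"series":{"type":"string"},"squeeze":{"type":"number"}},"required":["series"]}

```bash
ls; mkdir -p pics
python3 - <<'E'
from cell import telemetry,cams
import cv2
o=telemetry.get_obs()
for k in ['time_s','tool_pos','tool_rot','force','grip_width','grasp_force']: print(k,o[k])
for n in ['scene','side','wrist']:
    c=cams.calibration(n); print(n,{k:(v.tolist() if hasattr(v,'tolist') else v) for k,v in c.items()})
    cv2.imwrite(f'pics/{n}0.png',cams.read_camera(n))
a=cv2.imread('pics/scene0.png')
cv2.imwrite('pics/scene0b.png',cv2.resize(a,(800,600),interpolation=cv2.INTER_CUBIC))
E
```

```text
pics
time_s 0.0
tool_pos [0.28242555 0.58481498 0.22143854]
tool_rot [-1.79888566e+02  5.45863095e-03  1.54228676e+02]
force [-0.36957687 -0.61539182  0.42361415]
grip_width 0.08694109255800422
grasp_force 0.0
scene {'K': [[474.17611985597364, 0.0, 250.58238274746563], [0.0, 474.17611985597364, 193.76449354175452], [0.0, 0.0, 1.0]], 'origin': [-0.0107258627283806, -1.2038888638739047, 1.0533189273329175], 'rotation': [-127.65410020161575, -1.044719858322279, -25.642882930914862]}
side {'K': [[399.2869738740986, 0.0, 253.40516709526344], [0.0, 399.2869738740986, 192.51002740327326], [0.0, 0.0, 1.0]], 'origin': [0.4636125387117034, 1.0642774222098699, 0.5767401870227342], 'rotation': [-113.31204496207663, 1.0203078014916556, -176.430646302893]}
wrist {'K': [[340.5030855552986, 0.0, 256.32183505798537], [0.0, 340.5030855552986, 192.7009349000042], [0.0, 0.0, 1.0]], 'hand_eye': [[-0.0004182161710203732, -0.9706897318198076, -0.24033574356475226, 0.0663947179905369], [0.9999992293151964, -0.0006869004883279386, 0.0010341840893399554, -0.00038721781472284], [-0.0011689586159510218, -0.2403351258291372, 0.9706892709968753, -0.1624576069413252], [0.0, 0.0, 0.0, 1.0]]}
```

View pics/scene0b.png

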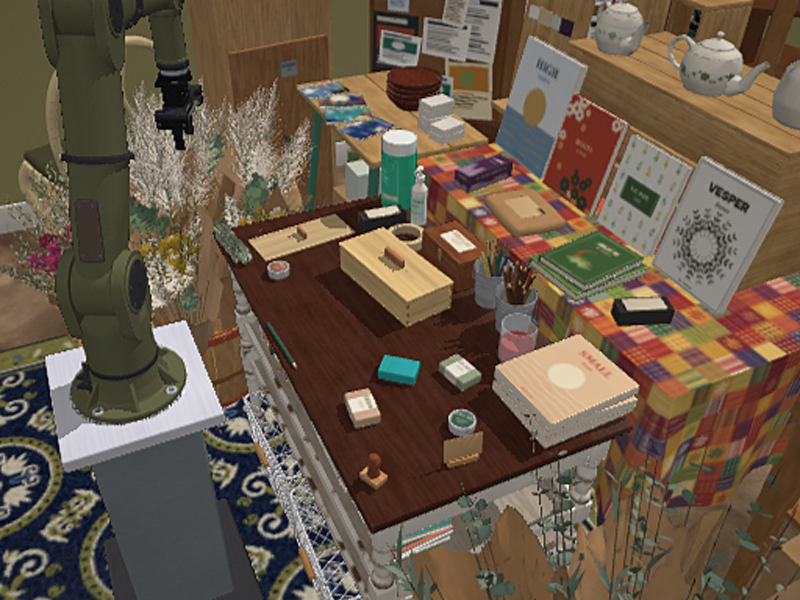

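View pics/side0.png

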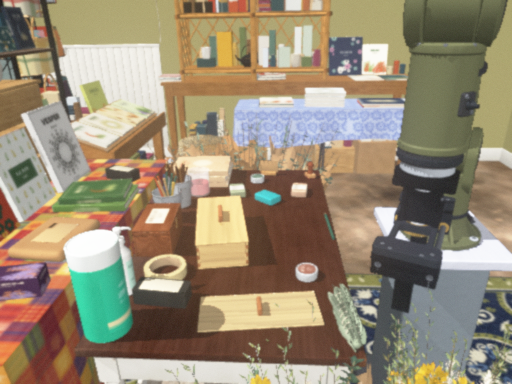

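The scene view (800x600) shows the case with its lid at (395,275), the separator at (300,237) and tins at (278,269) and (461,421). There are soaps at (363,407), pink, and (460,370), green, with the turquoise look-alike at (399,370). The side view confirms two soaps at (237,188) and (299,190), and two tins at (306,271) and (257,180).

Things that could be mistaken for parts:
- **Soap:** the turquoise bar (399,370), which is excluded by the task.
- **Tin:** the tape roll (407,235) and the candle (517,340).
- **Separator:** the case lid.

```bash
cat > h.py <<'E'
import numpy as np, cv2
from scipy.spatial.transform import Rotation as R
from cell import telemetry, cams
def pose():
    o=telemetry.get_obs(); return np.array(o['tool_pos']), R.from_euler('xyz',o['tool_rot'],degrees=True).as_matrix(), o
def cam(name):
    c=cams.calibration(name)
    if name=='wrist':
        p,r,_=pose(); H=np.array(c['hand_eye']); return np.array(c['K']), r@H[:3,:3], p+r@H[:3,3]
    return np.array(c['K']), R.from_euler('xyz',c['rotation'],degrees=True).as_matrix(), np.array(c['origin'])
def cast(C,uv,z):
    K,r,o=C; uv=np.atleast_2d(np.asarray(uv,float))
    d=(r@np.linalg.inv(K)@np.c_[uv,np.ones(len(uv))].T).T
    return o+d*((z-o[2])/d[:,2])[:,None]
def proj(C,P):
    K,r,o=C; q=(K@(r.T@(np.atleast_2d(P)-o).T)).T; return q[:,:2]/q[:,2:]
def go(x,y,z,yaw=None):
    """shifts (mm, tool axes at present) and turn (rad about tool z) to a tool-down pose; yaw mod 180"""
    p,r,o=pose(); d=r.T@(np.array([x,y,z])-p)*1e3
    s='shift mm %.1f %.1f %.1f'%tuple(d)
    if yaw is not None:
        cur=o['tool_rot'][2]; t=-((yaw-cur+90)%180-90)
        s+=' turn rad %.3f (or %.3f); q7 %.1f'%(np.radians(t),np.radians(t-180*np.sign(t)),o['qpos'][6])
    print(s)
E
python3 - <<'E'
from h import *
a=cv2.imread('pics/scene0.png'); C=cam('scene'); D=cam('side'); b=cv2.imread('pics/side0.png')
for nm,im,cc,pts in [('scene',a,C,dict(pink=(363,407,.024),green=(460,370,.024),turq=(399,370,.024),tinA=(278,269,.021),tinB=(461,421,.021),sepbar=(300,237,.02),lidbar=(395,257,.096),case1=(340,240,.068),case2=(405,297,.068),case3=(453,270,.068),case4=(385,230,.068),stamp=(373,485,0),card=(463,462,0)))]:
    for k,(u,v,z) in pts.items(): print(k,cast(cc,(u*.64,v*.64),z)[0].round(3))
for k,(u,v,z) in dict(pink=(299,188,.024),green=(237,187,.024),tinA=(306,268,.021),tinB=(257,178,.021),sepbar=(259,303,.02),lidbar=(221,210,.096)).items(): print('side',k,cast(D,(u,v),z)[0].round(3))
x=a[215:315,205:345]; y=a[130:200,130:310]
cv2.imwrite('pics/crop1.png',cv2.resize(x,None,fx=5.5,fy=5.5,interpolation=cv2.INTER_CUBIC))
E
```

```text
pink [ 0.392 -0.282  0.024]
green [ 0.614 -0.269  0.024]
turq [ 0.5   -0.217  0.024]
tinA [0.393 0.227 0.021]
tinB [ 0.547 -0.39   0.021]
sepbar [0.491 0.342 0.02 ]
lidbar [0.624 0.059 0.096]
case1 [0.552 0.217 0.068]
case2 [ 0.594 -0.054  0.068]
case3 [ 0.742 -0.007  0.068]
case4 [0.672 0.214 0.068]
stamp [ 0.34  -0.442  0.   ]
card [ 0.511 -0.464  0.   ]
side pink [ 0.393 -0.26   0.024]
side green [ 0.616 -0.265  0.024]
side tinA [0.397 0.238 0.021]
side tinB [ 0.549 -0.363  0.021]
side sepbar [0.505 0.373 0.02 ]
side lidbar [0.624 0.075 0.096]
```

View pics/crop1.png

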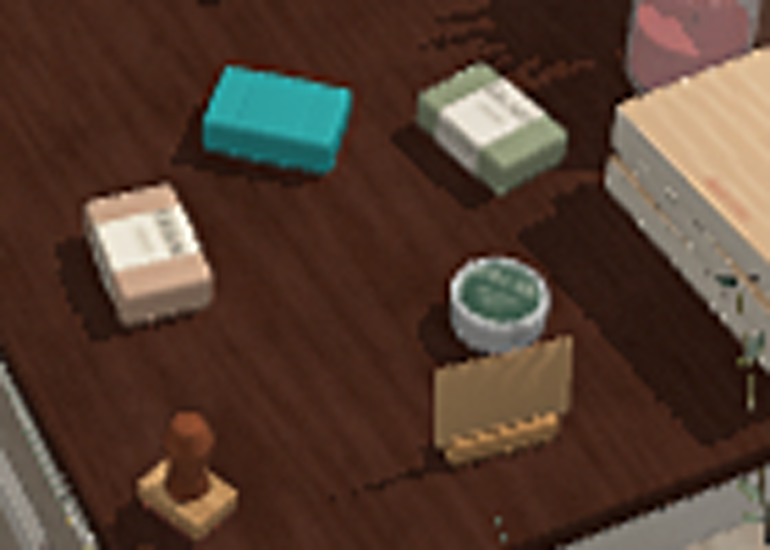

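The close crop shows the pink-ended soap at (150,255) and the green one at (492,128), both with paper bands. The plain turquoise bar at (278,118) is the look-alike. The tin at (498,300) is right beside the price card. Both cameras agree on the positions. I'll start by moving over the case.

{"fn": "arm_command", "kwargs": {"series": "-33 -20 -5 0 0;-33 -20 -5 0 0;-33 -20 -5 0 0;-33 -20 -5 0 0;-33 -20 -5 0 0;-33 -20 -5 0 0;-33 -20 -5 0 0;-33 -20 -5 0 0;-33 -20 -5 0 0;-33 -20 -5 0 0;-33 -20 -5 0 0;-33 -20 -5 0 0;-33 -20 -5 0 0;-33 -20 -5 0 0;-33 -20 -5 0 0;-33 -20 -5 0 0;0 0 0 0.12 0;0 0 0 0.12 0;0 0 0 0.12 0;0 0 0 0.12 0"}}

```text
time_s: 1.82
tool_pos: [0.6189, 0.0673, 0.302]
tool_rot: [-180.0, -0.0, 126.3]
force: [-0.5, 0.5, 0.0]
grip_width: 0.0868
grasp_force: 0.0
```

{"fn": "arm_command", "kwargs": {"series": "0 0 0 0.12 0;0 0 0 0.12 0;0 0 0 0.12 0;0 0 0 0.12 0;0 0 0 0 0;0 0 0 0 0"}}

```text
time_s: 2.32
tool_pos: [0.6188, 0.0677, 0.3023]
tool_rot: [-180.0, 0.0, 99.4]
force: [0.8, -0.5, -0.4]
grip_width: 0.0873
grasp_force: 0.0
```

Run:
```python
from h import *
C=cam('wrist'); im=cams.read_camera('wrist'); cv2.imwrite('pics/w1.png',im)
p,r,o=pose(); print(p,o['tool_rot'],o['time_s'],o['force'])
```

```text
[0.61885542 0.06768775 0.30232393] [-1.79975502e+02  1.21574510e-03  9.94209220e+01] 2.3667 [-0.80447472  0.03376365 -0.61833768]
```

View pics/w1.png

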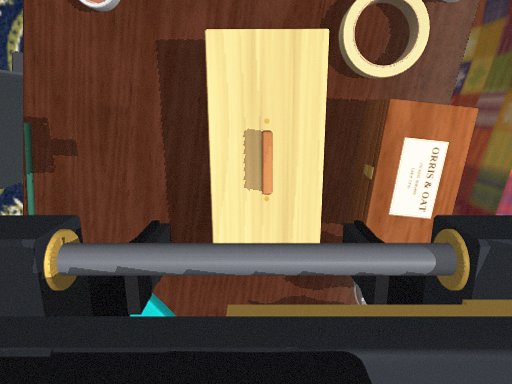

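The wrist view shows the lid with corners at (206,30) and (328,30) and the pull at about (267,162). The tape roll is at (385,37), and a tin shows at the top left at (98,3).

Run:
```python
from h import *
C=cam('wrist'); im=cv2.imread('pics/w1.png'); hsv=cv2.cvtColor(im,cv2.COLOR_BGR2HSV)
pale=((hsv[...,0]>14)&(hsv[...,0]<32)&(hsv[...,2]>170)).astype(np.uint8); pale[:, :195]=0; pale[:,340:]=0
for rows in [range(40,240)]:
    L=[];Rr=[]
    for v in rows:
        u=np.where(pale[v])[0]; L.append((u.min(),v)); Rr.append((u.max()+1,v))
    for e in (L,Rr):
        w=cast(C,e,.075)[:,:2]; f=cv2.fitLine(w.astype(np.float32),cv2.DIST_HUBER,0,.01,.01).ravel(); print('edge dir',np.degrees(np.arctan2(f[1],f[0])),'at',f[2:], 'n',-f[1]*f[2]+f[0]*f[3])
top=[(u,[v for v in range(15,60) if pale[v,u]][0]) for u in range(212,324)]
w=cast(C,top,.075)[:,:2]; f=cv2.fitLine(w.astype(np.float32),cv2.DIST_HUBER,0,.01,.01).ravel(); print('top',f, np.degrees(np.arctan2(f[1],f[0])))
bar=((hsv[...,0]<14)&(hsv[...,1]>120)&(hsv[...,2]>90)).astype(np.uint8); bar[:, :240]=0; bar[:,290:]=0; bar[215:]=0; bar[:110]=0
ys,xs=np.where(bar); print('bar px',xs.min(),xs.max(),ys.min(),ys.max())
rc=cv2.minAreaRect(np.c_[xs,ys].astype(np.float32)); print(rc)
print(cast(C,cv2.boxPoints(rc),.097), cast(C,[rc[0]],.09))
```

```text
edge dir -80.32791 at [0.56033957 0.08739773] n 0.5670582
edge dir -80.39203 at [0.68952113 0.10878292] n 0.69800556
top [0.9865984 0.1631675 0.5880882 0.2117347] 9.390798
bar px 262 272 131 193
((267.0, 162.0), (10.0, 62.0), 0.0)
[[0.62815769 0.04338928 0.097     ]
 [0.61678297 0.11045507 0.097     ]
 [0.62728877 0.11219407 0.097     ]
 [0.63913593 0.04520755 0.097     ]] [[0.6281037  0.07752463 0.09      ]]
```

{"fn": "arm_command", "kwargs": {"series": "4 5.5 20 0 0;4 5.5 30 0 0;0 0 35 0 0;0 0 35 0 0;0 0 35 0 0;0 0 30 0 0;0 0 20 0 0;0 0 12 0 0;0 0 6 0 0;0 0 0 0 0;0 0 0 0 255;0 0 0 0 255;0 0 0 0 255;0 0 0 0 255;0 0 0 0 255;0 0 0 0 255;0 0 0 0 255;0 0 0 0 255", "squeeze": 30}}

```text
time_s: 3.87
tool_pos: [0.6286, 0.0773, 0.0796]
tool_rot: [180.0, -0.0, 99.2]
force: [-0.4, -0.5, -1.3]
grip_width: 0.0419
grasp_force: 0.0
```

{"fn": "arm_command", "kwargs": {"series": "0 0 0 0 255;0 0 0 0 255;0 0 0 0 255;0 0 0 0 255;0 0 0 0 255;0 0 0 0 255;0 0 0 0 255;0 0 0 0 255"}}

```text
time_s: 4.53
tool_pos: [0.6286, 0.0773, 0.0796]
tool_rot: [180.0, -0.0, 99.2]
force: [1.0, 0.7, -0.5]
grip_width: 0.0118
grasp_force: 30.0
```

{"fn": "arm_command", "kwargs": {"series": "0 0 -8 0 255;0 0 -12 0 255;0 0 -20 0 255;0 0 -20 0 255;0 0 -20 0 255;-6 -17 0 0 255;-9 -25 0 0 255;-11 -32 0 0 255;-11 -32 0 0 255;-11 -32 0 0 255;-8 -22 10 0 255;-4 -10 20 0 255;0 0 25 0 255;0 0 25 0 255;0 0 20 0 255;0 0 15 0 255;0 0 10 0 255;0 0 6 0 255;0 0 4 0 255;0 0 0 0 255"}}

```text
time_s: 6.2
tool_pos: [0.4706, -0.0092, 0.0247]
tool_rot: [180.0, -0.0, 99.2]
force: [-0.1, -0.3, -2.7]
grip_width: 0.0118
grasp_force: 30.0
```

{"fn": "arm_command", "kwargs": {"series": "0 0 3 0 255;0 0 2 0 255;0 0 1.5 0 255;0 0 0.5 0 255;0 0 0 0 255;0 0 0 0 255"}}

```text
time_s: 6.7
tool_pos: [0.4705, -0.0092, 0.0177]
tool_rot: [180.0, -0.0, 99.2]
force: [-0.1, -0.2, -3.0]
grip_width: 0.0118
grasp_force: 30.0
```

{"fn": "arm_command", "kwargs": {"series": "0 0 1 0 255;0 0 0 0 255;0 0 0 0 0;0 0 0 0 0;0 0 0 0 0;0 0 -5 0 0;0 0 -20 0 0;0 0 -30 0 0;0 0 -40 0 0;0 0 -40 0 0;-20 0 -35 0 0;-38 0 -16 0 0;-38 0 -16 0 0;-38 0 -16 0 0;-38 0 -16 0 0;-38 0 -16 0 0;-38 0 -16 0 0;-38 -8 -14 0 0;-38 -8 0 0 0;-38 -8 0 0 0"}}

```text
time_s: 8.37
tool_pos: [0.5052, -0.3723, 0.2981]
tool_rot: [179.9, 0.1, 99.3]
force: [0.7, 0.5, 0.7]
grip_width: 0.0874
grasp_force: 0.0
```

{"fn": "arm_command", "kwargs": {"series": "-28 -8 0 0 0;0 0 0 0 0;0 0 0 0 0;0 0 0 0 0"}}

```text
time_s: 8.7
tool_pos: [0.5016, -0.3985, 0.2964]
tool_rot: [180.0, -0.1, 99.2]
force: [-0.1, 0.5, -0.6]
grip_width: 0.0871
grasp_force: 0.0
```

Run:
```python
from h import *
C=cam('wrist'); im=cams.read_camera('wrist'); cv2.imwrite('pics/w2.png',im); np.save('C2.npy',np.array(C,dtype=object),allow_pickle=True)
p,r,o=pose(); print(p,o['tool_rot'],o['time_s'],o['qpos'])
```

```text
Traceback (most recent call last):
ValueError: could not broadcast input array from shape (3,3) into shape (3,)
```

View pics/w2.png

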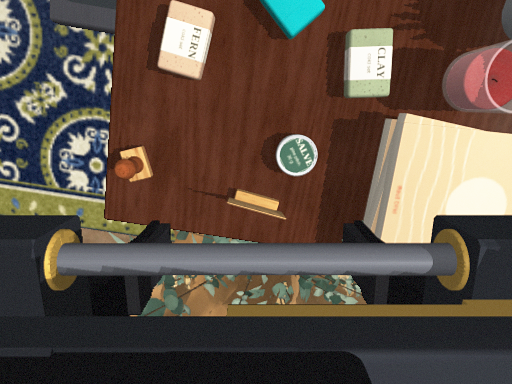

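The view shows the pink soap at (187,38), the green soap at (369,62), tin B at (297,154), the card at (257,200), the stamp at (132,165) and turquoise at the top edge.

```bash
cat >> h.py <<'E'
def blob(C,im,box,z,thr=95,mask=None):
    u0,v0,u1,v1=box; m=np.zeros(im.shape[:2],np.uint8)
    g=im.max(2)>thr if mask is None else mask
    m[v0:v1,u0:u1]=g[v0:v1,u0:u1]
    n,l,s,_=cv2.connectedComponentsWithStats(m); k=1+s[1:,4].argmax()
    c=max(cv2.findContours((l==k).astype(np.uint8),cv2.RETR_EXTERNAL,cv2.CHAIN_APPROX_NONE)[0],key=len).reshape(-1,2)
    w=cast(C,c,z)[:,:2]; rc=cv2.minAreaRect((w*1e3).astype(np.float32))
    (cx,cy),(a,b),t=rc; t=t if b>a else t+90   # t = direction of the short side
    print(box,'px',s[k][:4],'centre %.1f %.1f size %.1f %.1f short-side dir %.1f'%(cx,cy,min(a,b),max(a,b),(t+90)%180-90))
    return w
E
python3 - <<'E'
from h import *
C=cam('wrist'); im=cv2.imread('pics/w2.png')
p,r,o=pose(); print(p,o['time_s'],o['qpos'])
for box,z in [((150,0,230,95),.024),((335,15,410,110),.024),((265,125,330,185),.021),((220,180,295,225),.0),((110,140,160,190),0.0)]:
    blob(C,im,box,z); 
    if z>.022: blob(C,im,box,z,150)
print(im[62,350],im[62,345],im[90,370],im[96,370],im[30,160],im[75,180],im[40,300],im[120,300])
E
```

```text
[ 0.50216025 -0.39772689  0.2965353 ] 8.75 [  0.71986898  19.84054445  47.01206746  79.28539732 -14.46631173
  87.0235881   56.09698035]
(150, 0, 230, 95) px [157   0  59  95] centre 395.8 -276.7 size 66.7 103.8 short-side dir 4.3
(150, 0, 230, 95) px [158   0  57  79] centre 395.5 -268.4 size 55.2 77.0 short-side dir -6.8
(335, 15, 410, 110) px [344  15  50  83] centre 613.6 -251.8 size 57.5 92.1 short-side dir 9.3
(335, 15, 410, 110) px [348  28  45  69] centre 616.5 -257.7 size 52.3 76.3 short-side dir 11.2
(265, 125, 330, 185) px [276 125  47  60] centre 551.8 -376.9 size 54.0 74.8 short-side dir -6.1
(220, 180, 295, 225) px [221 180  71  45] centre 510.6 -458.4 size 63.8 98.9 short-side dir -80.7
(110, 140, 160, 190) px [113 140  41  50] centre 336.0 -433.5 size 55.9 69.7 short-side dir 6.9
[195 211 218] [116 123 123] [156 196 186] [107 135 123] [27 33 66] [35 44 70] [37 56 98] [34 56 95]
```

Run:
```python
from h import *
C=cam('scene'); W=cam('wrist'); D=cam('side')
print('candle base scene', cast(C,(516*.64,360*.64),0), 'rim L/R',cast(C,[(500*.64,318*.64),(539*.64,318*.64)],.09))
print('wrist cand rim L', cast(W,[(444,80),(460,100)],.09),cast(W,[(444,80),(460,100)],.0))
print('book corner', cast(W,[(402,114),(385,125)],.06))
print('tin', cast(W,[(297,155)],.021)); im=cv2.imread('pics/w2.png'); blob(W,im,(270,130,325,180),.021,120)
```

```text
candle base scene [[ 0.75249086 -0.26976381  0.        ]] rim L/R [[ 0.72895272 -0.22559671  0.09      ]
 [ 0.80340296 -0.25928321  0.09      ]]
wrist cand rim L [[ 0.67720462 -0.27314204  0.09      ]
 [ 0.69954815 -0.28967394  0.09      ]] [[ 0.7227416  -0.25848102  0.        ]
 [ 0.75053375 -0.27904433  0.        ]]
book corner [[ 0.65581517 -0.311736    0.06      ]
 [ 0.63974316 -0.32687342  0.06      ]]
tin [[ 0.55183068 -0.38155896  0.021     ]]
(270, 130, 325, 180) px [276 134  42  42] centre 551.2 -381.4 size 53.0 53.1 short-side dir 10.1
```

{"fn": "arm_command", "kwargs": {"series": "20 22 15 0 0;26 29 10 0 0;26 29 15 0 0;24 27 20 0 0;18 20 28 0 0;6 8 30 0 0;0 0 30 -0.035 0;0 0 20 0 0;0 0 8 0 0;0 0 0 0 0;0 0 0 0 0"}}

```text
time_s: 9.67
tool_pos: [0.616, -0.2584, 0.1216]
tool_rot: [179.9, 0.0, 101.3]
force: [0.5, -0.6, -0.6]
grip_width: 0.087
grasp_force: 0.0
```

Run:
```python
from h import *
p,r,o=pose(); print(p,o['tool_rot'][2],o['force'])
go(.6165,-.2577,.004,101.2)
C=cam('wrist'); im=cams.read_camera('wrist'); cv2.imwrite('pics/w3.png',im)
```

```text
[ 0.61599068 -0.2583757   0.12163936] 101.29992139942124 [ 0.50193909 -0.6473333  -0.62528645]
shift mm 0.6 0.5 117.6 turn rad 0.002 (or -3.140); q7 45.4
```

View pics/w3.png

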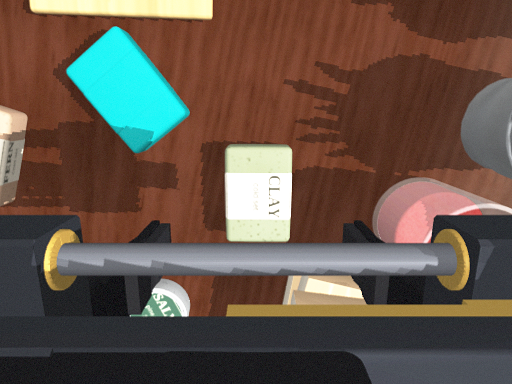

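Run:
```python
from h import *
W=cam('wrist'); p,r,o=pose(); im=cv2.imread('pics/w3.png')
for uv,z in [((374,213),0),((374,213),.09),((400,185),.09),((422,178),.09),((452,212),.09),((511,205),.09)]:
    print(uv,z,((cast(W,uv,z)[0]-p)@r*1e3).round(1))
w=blob(W,im,(215,130,300,250),.024,130)
```

```text
(374, 213) 0 [-23.1 102.1 122.8]
(374, 213) 0.09 [ 5.  69.5 32.7]
(400, 185) 0.09 [22.1 83.4 32.7]
(422, 178) 0.09 [26.3 95.8 32.8]
(452, 212) 0.09 [  5.5 116.3  32.8]
(511, 205) 0.09 [  9.8 150.9  32.9]
(215, 130, 300, 250) px [225 145  68  97] centre 617.0 -259.5 size 52.7 78.2 short-side dir 11.2
```

{"fn": "arm_command", "kwargs": {"series": "-1 1 15 0 0;0 0 25 0 0;0 0 25 0 0;0 0 20 0 0;0 0 15 0 0;0 0 10 0 0;0 0 6 0 0;0 0 0 0 0;0 0 0 0 40;0 0 0 0 60;0 0 0 0 80;0 0 0 0 90;0 0 0 0 100;0 0 0 0 110;0 0 0 0 120;0 0 0 0 130;0 0 0 0 140;0 0 0 0 140", "squeeze": 7}}

```text
time_s: 11.22
tool_pos: [0.6168, -0.2599, 0.0049]
tool_rot: [180.0, 0.0, 101.2]
force: [0.3, 0.3, 2.2]
grip_width: 0.0525
grasp_force: 7.0
```

{"fn": "arm_command", "kwargs": {"series": "0 0 -4 0 140;0 0 -10 0 140;0 0 -20 0 140;0 0 -28 0 140;0 0 -30 0 140;10 3 -30 0 140;20 6 -30 0 140;26 8 -30 0 140;28 8 -25 0 140;28 8 -20 0 140;28 8 -12 0 140;26 8 -6 0 140;16 5 0 0 140;8 3 0 0 140;2 1 0 0 140;0 0 0 0 140;0 0 0 0 140"}}

```text
time_s: 12.63
tool_pos: [0.6354, -0.0627, 0.2494]
tool_rot: [-179.9, 0.1, 101.1]
force: [0.6, 0.1, -0.8]
grip_width: 0.0527
grasp_force: 7.0
```

Run:
```python
from h import *
p,r,o=pose(); print(p,o['tool_rot'],o['force'],o['grasp_force'],o['grip_width'])
C=cam('wrist'); im=cams.read_camera('wrist'); cv2.imwrite('pics/w4.png',im)
cv2.imwrite('pics/w4b.png',cv2.resize(im[:250,100:420],None,fx=2.4,fy=2.4,interpolation=cv2.INTER_CUBIC))
```

```text
[ 0.63542347 -0.06266938  0.24941269] [-1.79947835e+02  6.63338095e-02  1.01083953e+02] [ 0.59900068  0.07994686 -0.82516872] 6.999447271227837 0.05271727525283686
```

View pics/w4b.png

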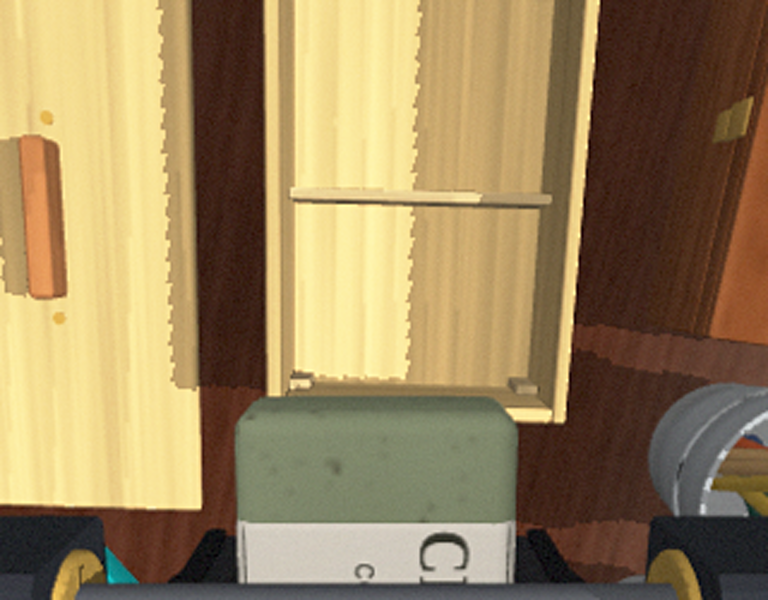

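The open case shows with its near right rim corner at crop (566,422) and the -45 divider at (292..550, 190..203). The lid lies flat to the left, and the soap is held straight.

Run:
```python
from h import *
C=cam('wrist')
def P(u,v,z): return cast(C,(100+(u+.5)/2.4-.5,(v+.5)/2.4-.5),z)[0][:2]
L=[P(263,2,.068),P(268,395,.068)]; Rr=[P(600,2,.068),P(566,420,.068)]
Li=[P(292,20,.068),P(294,185,.068)]
for n,e in (('L',L),('R',Rr)):
    d=e[0]-e[1]; d/=np.hypot(*d); print(n,np.degrees(np.arctan2(d[1],d[0]))-90,'n',e[0]@np.array([d[1],-d[0]]),e)
print('front edge pts',P(566,422,.068),P(510,419,.068))
print('divider near top edge',P(300,203,.034),P(548,206,.034),'far',P(300,188,.034),P(548,194,.034))
y=np.radians(9.6); a=np.array([-np.sin(y),np.cos(y)]); n=np.array([np.cos(y),np.sin(y)])
c=np.array([.6285,.077]); 
for q in [P(566,422,.068),P(300,203,.034),P(548,206,.034),P(300,188,.034),P(548,194,.034)]: print('case frame wrt lid centre',((q-c)@n*1e3).round(1),((q-c)@a*1e3).round(1))
for e in L+Rr: print(((e-c)@n*1e3).round(1))
go(.6354,-.0627,.2494,99.6)
```

```text
L 9.92640837311123 n 0.5679359480539777 [array([0.56135646, 0.08691689]), array([ 0.58736692, -0.0617118 ])]
R 9.654903979052605 n 0.6960743042482458 [array([0.68712469, 0.11139352]), array([ 0.71423663, -0.047973  ])]
front edge pts [ 0.71445103 -0.04881826] [ 0.69062583 -0.05213428]
divider near top edge [0.58411599 0.01924449] [0.69187796 0.03894679] far [0.58304984 0.02545246] [0.69066082 0.04385401]
case frame wrt lid centre 63.8 -138.4
case frame wrt lid centre -53.4 -49.5
case frame wrt lid centre 56.1 -48.1
case frame wrt lid centre -53.4 -43.2
case frame wrt lid centre 55.8 -43.0
-64.5
-63.7
63.5
63.7
shift mm 0.2 0.0 0.0 turn rad 0.025 (or -3.116); q7 23.4
```

{"fn": "arm_command", "kwargs": {"series": "12 4.4 0 0 140;18 7 0 0 140;14 5 10 0 140;4.3 1.3 20 0 140;0 0 25 0.025 140;0 0 30 0 140;0 0 30 0 140;0 0 25 0 140;0 0 15 0 140;0 0 5 0 140;0 0 0 0 140;0 0 0 0 140"}}

```text
time_s: 13.68
tool_pos: [0.6443, -0.0094, 0.09]
tool_rot: [180.0, 0.0, 99.8]
force: [0.7, -0.4, -1.0]
grip_width: 0.0522
grasp_force: 7.0
```

Run:
```python
from h import *
p,r,o=pose(); print(p,o['tool_rot'],o['force'])
go(.6435,-.0119,.0109,99.7)
```

```text
[ 0.64433224 -0.00936029  0.08995881] [1.79968715e+02 1.26738973e-02 9.98084027e+01] [ 0.66228632 -0.42936514 -0.99147562]
shift mm -2.3 -1.3 79.1 turn rad 0.002 (or -3.140); q7 20.6
```

{"fn": "arm_command", "kwargs": {"series": "-2.3 -1.3 0 0 140;0 0 10 0 140;0 0 16 0 140;0 0 16 0 140;0 0 14 0 140;0 0 10 0 140;0 0 5 0 140;0 0 3 0 140;0 0 1 0 140;0 0 0 0 140;0 0 0 0 140"}}

```text
time_s: 14.6
tool_pos: [0.6437, -0.0121, 0.0154]
tool_rot: [179.9, 0.0, 99.8]
force: [-0.1, -0.7, -1.4]
grip_width: 0.0525
grasp_force: 7.0
```

{"fn": "arm_command", "kwargs": {"series": "0 0 1.2 0 140;0 0 0.9 0 140;0 0 0.6 0 140;0 0 0.5 0 140;0 0 0.4 0 140;0 0 0.3 0 140;0 0 0 0 140;0 0 0 0 140"}}

```text
time_s: 15.27
tool_pos: [0.6431, -0.012, 0.0109]
tool_rot: [180.0, -0.0, 99.8]
force: [-1.2, -0.5, 1.6]
grip_width: 0.0527
grasp_force: 7.0
```

{"fn": "arm_command", "kwargs": {"series": "0 0 0 0 100;0 0 0 0 85;0 0 0 0 70;0 0 0 0 64;0 0 -6 0 64;0 0 -15 0 64;0 0 -25 0 64;0 0 -35 0 64;0 0 -35 0 64;-10 -13 -10 0 0;-20 -28 -10 0 0;-24 -32 0 0 0;-24 -32 0 0 0;-24 -32 0 0 0;-24 -32 0 0 0;-24 -32 0 0 0;-24 -33 0 0 0;-20 -27 0 0 0;-12 -18 0 0 0;-4.5 -8 0 0 0"}}

```text
time_s: 16.93
tool_pos: [0.3935, -0.2717, 0.1479]
tool_rot: [179.9, -0.0, 99.4]
force: [0.4, 0.4, 0.6]
grip_width: 0.0871
grasp_force: 0.0
```

{"fn": "arm_command", "kwargs": {"series": "0 0 5 0.1 0;0 0 5 0.1 0;0 0 5 0.09 0;0 0 0 0 0;0 0 0 0 0"}}

```text
time_s: 17.35
tool_pos: [0.3967, -0.2678, 0.1321]
tool_rot: [180.0, -0.0, 83.4]
force: [0.2, -0.7, -0.1]
grip_width: 0.087
grasp_force: 0.0
```

Run:
```python
from h import *
p,r,o=pose(); print(p,o['tool_rot'],o['force'],o['time_s'])
C=cam('wrist'); im=cams.read_camera('wrist'); cv2.imwrite('pics/w5.png',im)
blob(C,im,(200,120,310,250),.024,130); blob(C,im,(200,120,310,250),.024,150)
S=cams.read_camera('scene'); cv2.imwrite('pics/s5.png',S)
cv2.imwrite('pics/m5.png',np.hstack([im,cv2.resize(S[110:230,130:290],(512,384))])[:,:,:]); m=cv2.imread('pics/m5.png'); cv2.imwrite('pics/m5.png',cv2.resize(m,(800,300)))
go(.3955,-.2684,.005,83.2)
```

```text
[ 0.39668222 -0.26781018  0.1321366 ] [ 1.79975239e+02 -9.97499636e-03  8.33832706e+01] [ 0.16999754 -0.70149375 -0.07061209] 17.35
(200, 120, 310, 250) px [221 143  65  95] centre 393.0 -267.9 size 52.4 79.0 short-side dir -6.6
(200, 120, 310, 250) px [221 144  65  93] centre 393.1 -267.8 size 52.1 77.4 short-side dir -6.6
shift mm -0.4 -1.3 127.3 turn rad 0.003 (or -3.139); q7 25.0
```

View pics/m5.png

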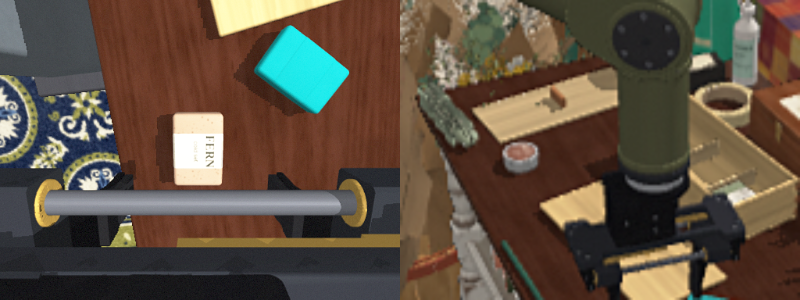

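The wrist image shows the pink soap centred under the tool, and the scene image shows the green soap lying flat in the near compartment.

{"fn": "arm_command", "kwargs": {"series": "-0.5 -3.7 15 0 0;0 0 27 0 0;0 0 27 0 0;0 0 25 0 0;0 0 16 0 0;0 0 10 0 0;0 0 6 0 0;0 0 1 0 0;0 0 0 0 40;0 0 0 0 60;0 0 0 0 80;0 0 0 0 90;0 0 0 0 100;0 0 0 0 110;0 0 0 0 120;0 0 0 0 130;0 0 0 0 140;0 0 0 0 140"}}

```text
time_s: 18.95
tool_pos: [0.3928, -0.2685, 0.005]
tool_rot: [180.0, -0.0, 83.2]
force: [-1.2, 0.1, 5.0]
grip_width: 0.0528
grasp_force: 7.0
```

{"fn": "arm_command", "kwargs": {"series": "0 0 -4 0 140;0 0 -10 0 140;0 0 -22 0 140;0 0 -32 0 140;0 0 -34 0 140;10 5 -28 0 140;20 10 -10 0 140;30 16 0 0 140;35 18 0 0 140;35 18 0 0 140;35 18 0 0 140;35 18 0 0 140;35 18 0 0 140;35 18 0 0 140;35 18 0 0 140;30 16 0 0 140;20 11 0 0 140;11 6 0 0 140;4.8 3 0 0 140;0 0 0 -0.09 140"}}

```text
time_s: 20.62
tool_pos: [0.628, 0.0769, 0.1446]
tool_rot: [-180.0, 0.1, 88.4]
force: [-0.5, -0.2, -0.7]
grip_width: 0.053
grasp_force: 7.0
```

{"fn": "arm_command", "kwargs": {"series": "0 0 0 -0.1 140;0 0 0 -0.098 140;0 0 0 0 140;0 0 0 0 140;0 0 0 0 140"}}

```text
time_s: 21.03
tool_pos: [0.6277, 0.0755, 0.145]
tool_rot: [180.0, 0.0, 99.4]
force: [0.5, -0.6, -0.6]
grip_width: 0.0525
grasp_force: 7.0
```

Run:
```python
from h import *
p,r,o=pose(); print(p,o['tool_rot'],o['force'],o['time_s'])
go(.6284,.0768,.0109,99.7)
```

```text
[0.62766252 0.07553522 0.1450192 ] [1.79997448e+02 1.00131230e-02 9.94455906e+01] [ 0.52666902 -0.63685655 -0.58553337] 21.0333
shift mm 1.2 0.9 134.1 turn rad -0.004 (or 3.137); q7 9.0
```

{"fn": "arm_command", "kwargs": {"series": "1.2 0.9 10 -0.004 140;0 0 20 0 140;0 0 25 0 140;0 0 25 0 140;0 0 20 0 140;0 0 14 0 140;0 0 8 0 140;0 0 5 0 140;0 0 2 0 140;0 0 1 0 140;0 0 0.9 0 140;0 0 0.6 0 140;0 0 0.5 0 140;0 0 0.5 0 140;0 0 0.5 0 140;0 0 0 0 140;0 0 0 0 140"}}

```text
time_s: 22.45
tool_pos: [0.6287, 0.0782, 0.0118]
tool_rot: [180.0, -0.0, 99.9]
force: [0.5, -1.2, -0.9]
grip_width: 0.0528
grasp_force: 7.0
```

{"fn": "arm_command", "kwargs": {"series": "-1 0 0.3 0 140;0 0 0.4 0 140;0 0 0.4 0 140;0 0 0 0 140;0 0 0 0 140"}}

```text
time_s: 22.87
tool_pos: [0.6289, 0.077, 0.011]
tool_rot: [180.0, 0.0, 99.9]
force: [-2.5, -1.0, 3.1]
grip_width: 0.0524
grasp_force: 7.0
```

{"fn": "arm_command", "kwargs": {"series": "0 0 0 0 100;0 0 0 0 85;0 0 0 0 70;0 0 0 0 64;0 0 -6 0 64;0 0 -15 0 64;0 0 -25 0 64;0 0 -38 0 64;0 0 -38 0 64;10 -4 -30 0 0;22 -9 -25 0 0;30 -12 -22 0 0;30 -12 -20 0 0;30 -12 -15 0 0;30 -12 -5 0 0;30 -13 0 0 0;24 -11 0 0 0;12 -5 0 0 0;4 -2 0 0 0;0 0 0 0 0"}}

```text
time_s: 24.53
tool_pos: [0.4999, 0.2803, 0.2497]
tool_rot: [180.0, 0.0, 100.0]
force: [-0.5, -0.6, -0.1]
grip_width: 0.087
grasp_force: 0.0
```

Run:
```python
from h import *
p,r,o=pose(); print(p,o['tool_rot'],o['force'],o['time_s'])
C=cam('wrist'); im=cams.read_camera('wrist'); cv2.imwrite('pics/w6.png',im)
```

```text
[0.4998956  0.28025304 0.24966057] [1.79982043e+02 1.75270484e-02 9.99842650e+01] [-0.4688198  -0.60783618 -0.09172172] 24.5333
```

View pics/w6.png

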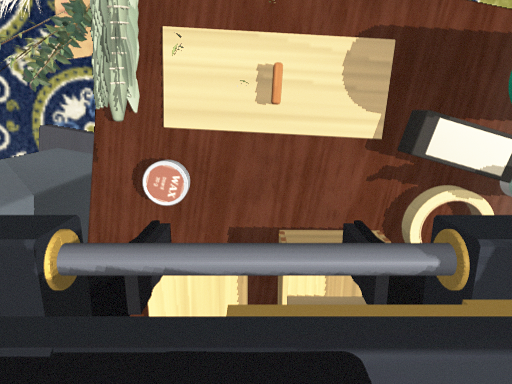

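The separator has corners at (163,26), (395,40), (382,138) and (163,127), and its bar is at (277,83). Tin A (WAX) is at (166,183).

Run:
```python
from h import *
C=cam('wrist'); im=cv2.imread('pics/w6.png'); hsv=cv2.cvtColor(im,cv2.COLOR_BGR2HSV)
c=cast(C,[(163,26),(395,40),(382,138),(163,127)],.004)[:,:2]*1e3; print(c.round(1),'mean',c.mean(0),'sides',[np.linalg.norm(c[i]-c[i-1]).round(1) for i in range(4)])
d=c[1]-c[0]+c[2]-c[3]; print('long dir',np.degrees(np.arctan2(d[1],d[0])))
wood=(hsv[...,0]>12)&(hsv[...,0]<35)&(hsv[...,2]>110)&(hsv[...,1]>50)
blob(C,im,(150,15,410,145),.004,mask=wood)
red=(hsv[...,0]<13)&(hsv[...,1]>110)&(hsv[...,2]>110)
w=blob(C,im,(260,50,300,115),.024,mask=red)
blob(C,im,(135,150,195,215),.021,120)
go(.5,.37,.0185,None); print(cast(C,[(277,83)],.02))
```

```text
[[372.5 412.5]
 [628.  442.3]
 [641.6 335.1]
 [384.  303.6]] mean [506.51240915 373.37333136] sides [np.float64(109.6), np.float64(257.2), np.float64(108.0), np.float64(259.5)]
long dir 6.814263181733476
(150, 15, 410, 145) px [162  26 234 113] centre 506.0 373.3 size 111.1 259.0 short-side dir -83.3
(260, 50, 300, 115) px [272 102   6   2] centre 507.4 352.9 size 1.1 5.5 short-side dir -80.2
(135, 150, 195, 215) px [142 160  48  46] centre 398.3 241.5 size 54.1 55.7 short-side dir -80.2
shift mm 90.3 14.7 231.0
[[0.50646672 0.37385407 0.02      ]]
```

{"fn": "arm_command", "kwargs": {"series": "20 5 20 0 0;30 7 30 0 0;25 6 35 0 0;12 3 35 0 0;3.7 1.2 35 0.058 0;0 0 32 0 0;0 0 25 0 0;0 0 15 0 0;0 0 8 0 0;0 0 4 0 0;0 0 0 0 0;0 0 0 0 0"}}

```text
time_s: 25.58
tool_pos: [0.5076, 0.371, 0.0142]
tool_rot: [179.9, -0.0, 96.5]
force: [0.4, -0.1, 0.7]
grip_width: 0.0871
grasp_force: 0.0
```

Run:
```python
from h import *
p,r,o=pose(); print(p,o['tool_rot'],o['force'],o['time_s'])
go(.506,.3735,.0065,96.7)
```

```text
[0.50760877 0.37099588 0.01417424] [ 1.79887911e+02 -4.32593833e-02  9.65181903e+01] [ 0.4323881  -0.05423865  0.71278417] 25.5833
shift mm 2.7 -1.3 7.7 turn rad -0.003 (or 3.138); q7 -23.4
```

{"fn": "arm_command", "kwargs": {"series": "2.7 -1.3 4 0 0;0 0 3.5 0 0;0 0 0 0 0;0 0 0 0 255;0 0 0 0 255;0 0 0 0 255;0 0 0 0 255;0 0 0 0 255;0 0 0 0 255;0 0 0 0 255;0 0 0 0 255;0 0 0 0 255;0 0 0 0 255;0 0 0 0 255;0 0 0 0 255;0 0 0 0 255;0 0 0 0 255;0 0 0 0 255;0 0 0 0 255;0 0 0 0 255", "squeeze": 30}}

```text
time_s: 27.25
tool_pos: [0.5046, 0.3738, 0.0055]
tool_rot: [180.0, -0.0, 96.6]
force: [-0.2, 0.4, -0.8]
grip_width: 0.0095
grasp_force: 30.0
```

{"fn": "arm_command", "kwargs": {"series": "0 0 -4 0 255;0 0 -12 0 255;0 0 -25 0 255;0 0 -32 0 255;0 0 -35 0 255;-15 0 -35 0 255;-28 0 -30 0 255;-28 0 -17 0 255;-20 0 0 0 255;-9 0 0 0 255;0 0 0 0 255;0 0 0 0 255"}}

```text
time_s: 28.25
tool_pos: [0.5152, 0.2752, 0.1951]
tool_rot: [-179.9, -0.0, 96.6]
force: [-0.5, 1.2, -1.4]
grip_width: 0.0099
grasp_force: 30.0
```

Run:
```python
from h import *
p,r,o=pose(); print(p,o['tool_rot'],o['force'],o['time_s'],o['qpos'].round(1) if hasattr(o['qpos'],'round') else o['qpos'])
C=cam('wrist'); im=cams.read_camera('wrist'); cv2.imwrite('pics/w7.png',im)
cv2.imwrite('pics/w7b.png',im[:260])
```

```text
[0.51522983 0.2751514  0.19512971] [-1.79939650e+02 -4.99994820e-02  9.65920265e+01] [-0.50206728  1.24451782 -1.3809953 ] 28.25 [-53.8  11.7  26.5  95.9  -5.5  73.7 -19.6]
```

View pics/w7b.png

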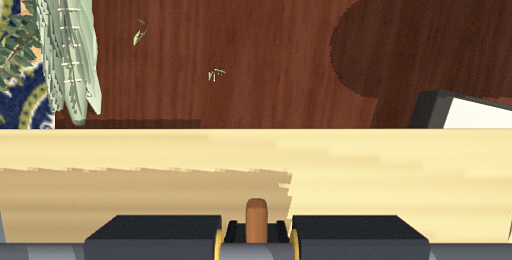

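Run:
```python
from h import *
C=cam('wrist'); im=cv2.imread('pics/w7.png'); p,r,o=pose(); hsv=cv2.cvtColor(im,cv2.COLOR_BGR2HSV)
wood=(hsv[...,0]>12)&(hsv[...,0]<35)&(hsv[...,2]>110)&(hsv[...,1]>50)
e=[(u,110+np.where(wood[110:200,u])[0][0]-.5) for u in list(range(110,400,4))]
t=((cast(C,e,p[2]-.0015)-p)@r)*1e3
k=np.polyfit(t[:,1],t[:,0],1); print('far edge tool x=%.1f slope deg %.2f'%(k[1],np.degrees(k[0])), e[0],e[-1])
for v in (215,225,235):
    u=np.where(wood[v])[0]; print(v,u.min(),u.max(),(((cast(C,[(u.min()-.5,v),(u.max()+.5,v)],p[2]-.0015)-p)@r)*1e3).round(1).tolist())
go(.6284,.0768,.2,9.7)
```

```text
far edge tool x=56.5 slope deg 0.06 (110, np.float64(128.5)) (398, np.float64(127.5))
215 1 511 [[13.6, -130.2, 1.7], [13.6, 127.5, 1.3]]
225 3 511 [[8.2, -130.1, 1.7], [8.3, 128.4, 1.3]]
235 5 511 [[2.8, -130.0, 1.7], [2.9, 129.4, 1.3]]
shift mm -211.2 89.5 -5.5 turn rad 1.518 (or -1.623); q7 -19.6
```

{"fn": "arm_command", "kwargs": {"series": "0 0 0 0.07 255;0 0 0 0.11 255;0 0 0 0.12 255;0 0 0 0.12 255;0 0 0 0.12 255;0 0 0 0.12 255;0 0 0 0.12 255;0 0 0 0.12 255;0 0 0 0.12 255;0 0 0 0.12 255;0 0 0 0.12 255;0 0 0 0.12 255;0 0 0 0.09 255;0 0 0 0.048 255;0 0 0 0 255;0 0 0 0 255"}}

```text
time_s: 29.63
tool_pos: [0.5151, 0.2761, 0.1946]
tool_rot: [180.0, 0.1, 9.9]
force: [-0.1, 0.4, -0.5]
grip_width: 0.0096
grasp_force: 30.0
```

{"fn": "arm_command", "kwargs": {"series": "5 14 0 0 255;9 26 0 0 255;12 34 0 0 255;12 34 0 0 255;12 34 0 0 255;12 34 0 0 255;9 24 0 0 255;4 11 10 0 255;1.6 4.2 20 0 255;0 0 25 0 255;0 0 15 0 255;0 0 8 0 255;0 0 0 0 255;0 0 0 0 255"}}

```text
time_s: 30.8
tool_pos: [0.6276, 0.0757, 0.1175]
tool_rot: [180.0, 0.0, 9.7]
force: [0.8, 0.3, -1.0]
grip_width: 0.01
grasp_force: 30.0
```

Run:
```python
from h import *
p,r,o=pose(); print(p,o['tool_rot'],o['force'],o['time_s'],o['qpos'])
go(.6270,.0760,.0395,9.7)
C=cam('wrist'); im=cams.read_camera('wrist'); cv2.imwrite('pics/w8.png',im)
S=cams.read_camera('scene'); cv2.imwrite('pics/s8.png',S)
cv2.imwrite('pics/m8.png',np.hstack([cv2.resize(im,(400,300)),cv2.resize(S[120:225,200:340],(400,300))]))
```

```text
[0.6275864  0.07566104 0.11749843] [1.79994460e+02 9.65905066e-03 9.69872389e+00] [ 0.75625931  0.33846282 -1.00270492] 30.8 [-41.19735762  23.88368076  40.54526781  94.45728195 -16.50641315
  67.81090749 -77.07813076]
shift mm -0.5 -0.4 78.0 turn rad -0.000 (or 3.142); q7 -77.1
```

View pics/m8.png

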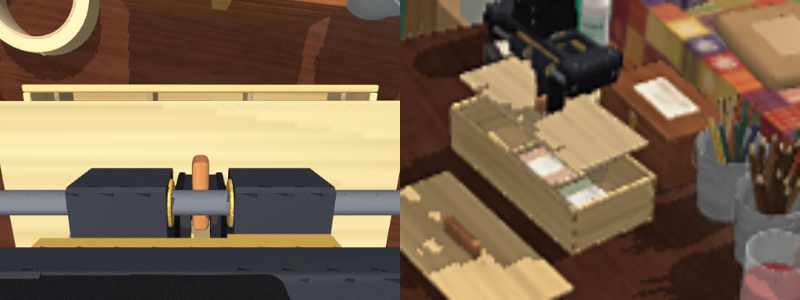

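The wrist image shows the case rim centred behind the board. The scene image shows both soaps lying flat in cells 0 and 1, with the separator above them.

{"fn": "arm_command", "kwargs": {"series": "-0.5 -0.4 10 0 255;0 0 14 0 255;0 0 10 0 255;0 0 6 0 255;0 0 4 0 255;0 0 4 0 255;0 0 4 0 255;0 0 4 0 255;0 0 0 0 255"}}

```text
time_s: 31.65
tool_pos: [0.6265, 0.0753, 0.0607]
tool_rot: [180.0, 0.1, 9.6]
force: [-0.2, -0.4, -1.4]
grip_width: 0.0095
grasp_force: 30.0
```

Inside the rim, with no contact force so far.

{"fn": "arm_command", "kwargs": {"series": "0.3 -0.4 4 0 255;0 0 4 0 255;0 0 4 0 255;0 0 3 0 255;0 0 2 0 255;0 0 2 0 255;0 0 1 0 255;0 0 0.5 0 255;0 0 0 0 255;0 0 0 0 255"}}

```text
time_s: 32.48
tool_pos: [0.6273, 0.0758, 0.0411]
tool_rot: [-180.0, -0.0, 9.6]
force: [0.3, -0.2, -0.8]
grip_width: 0.0099
grasp_force: 30.0
```

{"fn": "arm_command", "kwargs": {"series": "0 0 0.8 0 255;0 0 0.6 0 255;0 0 0.5 0 255;0 0 0.3 0 255;0 0 0 0 255;0 0 0 0 255"}}

```text
time_s: 32.98
tool_pos: [0.6272, 0.0759, 0.0395]
tool_rot: [-180.0, -0.0, 9.6]
force: [-2.6, 0.1, 5.9]
grip_width: 0.0104
grasp_force: 30.0
```

{"fn": "arm_command", "kwargs": {"series": "0 0 0 0 220;0 0 0 0 190;0 0 0 0 160;0 0 0 0 160;0 0 -5 0 160;0 0 -15 0 160;0 0 -30 0 160;0 0 -38 0 160;0 0 -38 0 160;0 0 -38 -0.06 160;0 0 -38 -0.1 0;0 0 -18 -0.12 0;0 0 0 -0.12 0;0 0 0 -0.12 0;0 0 0 -0.12 0;0 0 0 -0.12 0;0 0 0 -0.12 0;0 0 0 -0.12 0;0 0 0 -0.12 0;0 0 0 -0.12 0"}}

```text
time_s: 34.65
tool_pos: [0.6271, 0.0756, 0.259]
tool_rot: [180.0, -0.0, 81.0]
force: [-0.1, 0.1, 0.2]
grip_width: 0.0848
grasp_force: 0.0
```

{"fn": "arm_command", "kwargs": {"series": "0 0 0 -0.12 0;0 0 0 -0.12 0;0 0 0 -0.12 0;0 0 0 -0.097 0;-17 -6 0 0 0;-28 -10 0 0 0;-36 -13 0 0 0;-36 -13 0 0 0;-36 -13 0 0 0;-36 -13 0 0 0;-36 -13 0 0 0;-36 -13 0 0 0;-36 -13 0 0 0;-36 -13 0 0 0;-34 -12 0 0 0;-28 -10 0 0 0;-18 -7 0 0 0;-18 -4 0 0 0;-6 -1.4 0 0 0;0 0 0 0 0"}}

```text
time_s: 36.32
tool_pos: [0.6049, -0.3893, 0.2585]
tool_rot: [-179.9, 0.0, 106.7]
force: [-0.6, 0.8, 0.5]
grip_width: 0.0872
grasp_force: 0.0
```

Run:
```python
from h import *
p,r,o=pose(); print(p,o['tool_rot'],o['force'],o['time_s'],o['qpos'])
C=cam('wrist'); im=cams.read_camera('wrist'); cv2.imwrite('pics/w9.png',im)
S=cams.read_camera('scene'); cv2.imwrite('pics/s9.png',S)
a=cv2.resize(im[:250],(500,244)); 
cv2.imwrite('pics/m9.png',np.hstack([cv2.resize(im,(400,300)),cv2.resize(S[120:225,160:300],(400,300))]))
```

```text
[ 0.60492676 -0.38929336  0.25847074] [-1.79927415e+02  4.06376183e-02  1.06660542e+02] [-0.59509648  0.78961729  0.53706095] 36.3167 [  6.11917211  29.8310808   38.32403229  69.47087782 -17.91870529
  86.49171196  58.35325309]
```

View pics/m9.png

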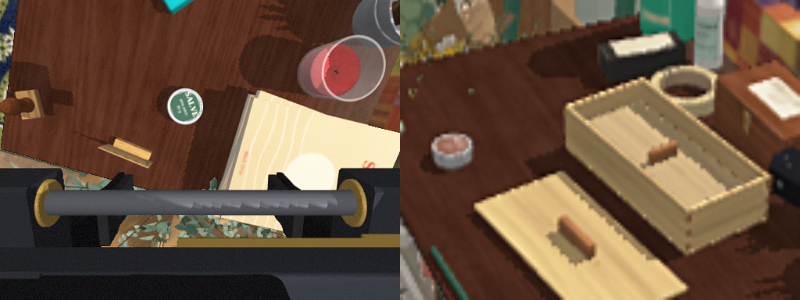

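The separator lies flat and home inside the case. In the wrist view the tin (SALVE) is at (185,106), the card at (125,150) and the book's corner at (258,91).

```bash
python3 - <<'E'
from h import *
C=cam('wrist'); im=cv2.imread('pics/w9.png')
H=np.array(cams.calibration('wrist')['hand_eye']); K=C[0]
r2=R.from_euler('xyz',[180,-.05,99.2],degrees=True).as_matrix(); p2=np.array([.50216,-.39773,.29653])
C2=(K,r2@H[:3,:3],p2+r2@H[:3,3])
def P(C): return C[0]@np.c_[C[1].T,-C[1].T@C[2]]
X=cv2.triangulatePoints(P(C2),P(C),np.array([[402.],[114.]]),np.array([[258*1.28],[91*1.28]])); print('book corner',(X[:3]/X[3]).ravel().round(3))
blob(C,im,(205,105,265,165),.021,120)
print('book edge',cast(C,[(330,116),(282,240)],.06), 'card', cast(C,[(125,183),(196,213),(143,172)],0))
g=im.max(2)
from matplotlib import pyplot if False else None
E
true
```

```text
File "<stdin>", line 11
    from matplotlib import pyplot if False else None
                                  ^^
SyntaxError: invalid syntax
```

Run:
```python
from h import *
C=cam('wrist'); im=cv2.imread('pics/w9.png')
H=np.array(cams.calibration('wrist')['hand_eye']); K=C[0]
r2=R.from_euler('xyz',[180,-.05,99.2],degrees=True).as_matrix(); p2=np.array([.50216,-.39773,.29653])
C2=(K,r2@H[:3,:3],p2+r2@H[:3,3])
def P(C): return C[0]@np.c_[C[1].T,-C[1].T@C[2]]
X=cv2.triangulatePoints(P(C2),P(C),np.array([[402.],[114.]]),np.array([[258*1.28],[91*1.28]])); print('book corner',(X[:3]/X[3]).ravel().round(3))
blob(C,im,(205,105,265,165),.021,120)
print('book edge',cast(C,[(330,116),(282,240)],.06), 'card base', cast(C,[(125,183),(196,213)],0.01))
go(.551,-.3815,.15,100)
```

```text
book corner [ 0.669 -0.309  0.028]
(205, 105, 265, 165) px [214 113  46  47] centre 573.5 -359.8 size 52.4 52.9 short-side dir 16.9
book edge [[ 0.66160853 -0.30810796  0.06      ]
 [ 0.65612446 -0.45277043  0.06      ]] card base [[ 0.45719034 -0.45545497  0.01      ]
 [ 0.55074103 -0.4675565   0.01      ]]
shift mm 20.4 -51.7 108.7 turn rad 0.120 (or -3.021); q7 58.3
```

The tin now measures about 30 mm from its earlier place, so it has been knocked. I'll go above the new spot and measure again.

{"fn": "arm_command", "kwargs": {"series": "10 -6 20 0 60;15 -9 25 0 60;10 -6 25 0 60;2.3 -0.6 20 0.117 60;0 0 12 0 60;0 0 6 0 60;0 0 0 0 60;0 0 0 0 60;0 0 0 0 60"}}

```text
time_s: 37.17
tool_pos: [0.5755, -0.3585, 0.1523]
tool_rot: [179.9, 0.1, 100.2]
force: [-0.2, -0.2, 0.2]
grip_width: 0.0664
grasp_force: 0.0
```

Run:
```python
from h import *
p,r,o=pose(); print(p,o['tool_rot'],o['time_s'],o['grip_width'])
C=cam('wrist'); im=cams.read_camera('wrist'); cv2.imwrite('pics/w10.png',im)
w=blob(C,im,(215,130,310,240),.021,120)
c=w.mean(0); go(c[0],c[1],.008,100)
print('book left edge row150/200', [ [ (u) for u in range(330,450) if im[v,u].max()>150][:1] for v in (150,200)])
```

```text
[ 0.57547322 -0.35847081  0.15228612] [1.79895547e+02 1.00769819e-01 1.00213963e+02] 37.1667 0.06643483484379847
(215, 130, 310, 240) px [222 130  61 110] centre 571.6 -363.4 size 53.5 96.9 short-side dir 20.1
shift mm -11.9 -2.5 144.3 turn rad 0.003 (or -3.138); q7 52.2
book left edge row150/200 [[372], [344]]
```

Run:
```python
from h import *
C=cam('wrist'); im=cv2.imread('pics/w10.png'); p,r,o=pose()
# white rim: bright, low saturation
hsv=cv2.cvtColor(im,cv2.COLOR_BGR2HSV)
for nm,m in [('rim',(hsv[...,2]>120)&(hsv[...,1]<60)),('lid',(hsv[...,0]>60)&(hsv[...,0]<100)&(hsv[...,2]>60)),('bright150',im.max(2)>150)]:
    try: print(nm); w=blob(C,im,(200,100,320,225),.021,mask=m); print(((np.r_[cv2.minEnclosingCircle((w*1e3).astype(np.float32))[0]]/1e3-p[:2])@r[:2,:2]*1e3).round(1), cv2.minEnclosingCircle((w*1e3).astype(np.float32)))
    except Exception as e: print(e)
print(cv2.HoughCircles(cv2.medianBlur(cv2.cvtColor(im,cv2.COLOR_BGR2GRAY),3)[:230],cv2.HOUGH_GRADIENT,1,40,param1=120,param2=25,minRadius=25,maxRadius=45))
```

```text
rim
(200, 100, 320, 225) px [222 158  61  61] centre 571.4 -363.5 size 53.5 54.0 short-side dir 55.1
[-3.7 -4.2] ((571.8947143554688, -362.953369140625), 27.633419036865234)
lid
(200, 100, 320, 225) px [227 165  52  50] centre 571.5 -363.8 size 45.0 45.0 short-side dir -75.0
[-4.8 -3.6] ((572.6648559570312, -363.956298828125), 23.642148971557617)
bright150
(200, 100, 320, 225) px [222 159  61  60] centre 571.6 -363.6 size 53.4 53.5 short-side dir -34.9
[-3.8 -4.4] ((571.771728515625, -363.122802734375), 27.45978355407715)
[[[251.5 188.5  29.6]]]
```

{"fn": "arm_command", "kwargs": {"series": "-4 -4.3 0 0 55;0 0 15 0 55;0 0 25 0 55;0 0 30 0 55;0 0 30 0 55;0 0 20 0 55;0 0 12 0 55;0 0 8 0 55;0 0 4 0 55;0 0 0 0 55;0 0 0 0 55;0 0 0 0 80;0 0 0 0 90;0 0 0 0 100;0 0 0 0 110;0 0 0 0 120;0 0 0 0 130;0 0 0 0 130", "squeeze": 6}}

```text
time_s: 38.72
tool_pos: [0.5715, -0.3625, 0.0074]
tool_rot: [179.9, 0.0, 100.2]
force: [-0.7, 1.0, 3.7]
grip_width: 0.0535
grasp_force: 6.0
```

{"fn": "arm_command", "kwargs": {"series": "0 0 -4 0 130;0 0 -10 0 130;0 0 -25 0 130;0 0 -35 0 130;0 0 -38 0 130;8 3 -38 0 130;16 6 0 0 130;26 10 0 0 130;34 13 0 0 130;36 14 0 0 130;36 14 0 0 130;36 14 0 0 130;36 14 0 0 130;36 14 0 0 130;32 13 0 0 130;24 10 0 0 130;14 5 0 0 130;6 2 0 0 130;2 1 0 0 130;0 0 0 0 130"}}

```text
time_s: 40.38
tool_pos: [0.6415, -0.0043, 0.1569]
tool_rot: [-180.0, 0.1, 100.0]
force: [-0.3, -1.5, 0.1]
grip_width: 0.0532
grasp_force: 6.0
```

Run:
```python
from h import *
p,r,o=pose(); print(p,o['tool_rot'],o['force'],o['time_s'],o['grip_width'],o['grasp_force'])
go(.6419,-.0021,.0455,99.7)
```

```text
[ 0.64148668 -0.00425225  0.15692441] [-1.79986391e+02  6.79037279e-02  1.00041705e+02] [-0.33798135 -1.48706264  0.12832467] 40.3833 0.053244478396915734 5.999739691615105
shift mm 2.2 0.8 111.4 turn rad 0.006 (or -3.136); q7 17.2
```

{"fn": "arm_command", "kwargs": {"series": "2.2 0.8 10 0.006 130;0 0 20 0 130;0 0 25 0 130;0 0 22 0 130;0 0 16 0 130;0 0 8 0 130;0 0 4 0 130;0 0 2.5 0 130;0 0 1 0 130;0 0 0.7 0 130;0 0 0.6 0 130;0 0 0.5 0 130;0 0 0.5 0 130;0 0 0 0 130;0 0 0 0 130"}}

```text
time_s: 41.63
tool_pos: [0.6422, 0.0, 0.0461]
tool_rot: [180.0, -0.0, 99.8]
force: [-0.6, -0.3, -0.8]
grip_width: 0.0534
grasp_force: 6.0
```

{"fn": "arm_command", "kwargs": {"series": "0 0 0.4 0 130;0 0 0.5 0 130;0 0 0 0 130;0 0 0 0 110;0 0 0 0 80;0 0 0 0 65;0 0 0 0 60;0 0 -5 0 60;0 0 -15 0 60;0 0 -25 0 60;0 0 -35 0 60;6 -4 -30 0 60;14 -10 0 0 60;24 -17 0 0 60;32 -23 0 0 60;33 -23 0 0 60;33 -23 0 0 60;33 -23 0 0 60;33 -23 0 0 60;32 -23 0 0 60"}}

```text
time_s: 43.3
tool_pos: [0.4333, 0.2089, 0.1556]
tool_rot: [179.9, -0.0, 99.8]
force: [0.4, 1.6, -1.2]
grip_width: 0.0663
grasp_force: 0.0
```

{"fn": "arm_command", "kwargs": {"series": "22 -17 0 0 60;12 -9 0 0 60;5 -4 0 0 60;0 0 0 0 60;0 0 0 0 60;0 0 0 0 60"}}

```text
time_s: 43.8
tool_pos: [0.3998, 0.2397, 0.1552]
tool_rot: [180.0, 0.0, 99.6]
force: [0.5, 0.0, 0.3]
grip_width: 0.0667
grasp_force: 0.0
```

Run:
```python
from h import *
p,r,o=pose(); print(p,o['tool_rot'],o['time_s'],o['grip_width'])
C=cam('wrist'); im=cams.read_camera('wrist'); cv2.imwrite('pics/w11.png',im)
print(cv2.HoughCircles(cv2.medianBlur(cv2.cvtColor(im,cv2.COLOR_BGR2GRAY),3)[:230],cv2.HOUGH_GRADIENT,1,40,param1=120,param2=25,minRadius=24,maxRadius=45))
w=blob(C,im,(200,100,320,225),.021,130); c=np.array(cv2.minEnclosingCircle((w*1e3).astype(np.float32))[0])/1e3
print(c); go(c[0],c[1],.0075,99.7)
```

```text
[0.39979956 0.23972169 0.15521362] [1.79960767e+02 1.75536890e-02 9.96481277e+01] 43.8 0.06665789202165445
[[[253.5 179.5  30.2]
  [123.5 102.5  26.6]]]
(200, 100, 320, 225) px [200 100 120 125] centre 398.8 257.5 size 109.3 109.9 short-side dir 9.6
[0.39917145 0.25548425]
shift mm 15.7 2.0 147.6 turn rad -0.001 (or 3.140); q7 -25.2
```

Run:
```python
from h import *
C=cam('wrist'); im=cv2.imread('pics/w11.png'); hsv=cv2.cvtColor(im,cv2.COLOR_BGR2HSV)
c=cast(C,(253.5,179.5),.021)[0]; print(c)
w=blob(C,im,(200,130,310,225),.021,mask=(im.min(2)>100)); print(cv2.minEnclosingCircle((w*1e3).astype(np.float32)))
go(c[0],c[1],.0075)
```

```text
[0.39560004 0.24355471 0.021     ]
(200, 130, 310, 225) px [224 150  60  61] centre 395.8 242.5 size 52.7 54.5 short-side dir 9.6
((396.0828857421875, 242.8380889892578), 27.505809783935547)
shift mm 4.5 -3.5 147.6
```

{"fn": "arm_command", "kwargs": {"series": "4 -3.3 0 0 55;0 0 15 0 55;0 0 25 0 55;0 0 30 0 55;0 0 30 0 55;0 0 22 0 55;0 0 14 0 55;0 0 8 0 55;0 0 3.5 0 55;0 0 0 0 55;0 0 0 0 55;0 0 0 0 80;0 0 0 0 90;0 0 0 0 100;0 0 0 0 110;0 0 0 0 120;0 0 0 0 130;0 0 0 0 130"}}

```text
time_s: 45.35
tool_pos: [0.3951, 0.2448, 0.0081]
tool_rot: [179.9, -0.0, 99.8]
force: [-0.6, -0.2, 5.3]
grip_width: 0.0533
grasp_force: 6.0
```

{"fn": "arm_command", "kwargs": {"series": "0 0 -4 0 130;0 0 -10 0 130;0 0 -25 0 130;0 0 -35 0 130;0 0 -38 0 130;-4 7 -38 0 130;-10 16 0 0 130;-16 26 0 0 130;-20 32 0 0 130;-20 32 0 0 130;-20 32 0 0 130;-16 26 0 0 130;-12 19 0 0 130;-5 8 0 0 130;-2.2 3.4 0 0 130;0 0 0 0 130;0 0 0 0 130"}}

```text
time_s: 46.77
tool_pos: [0.6131, 0.1564, 0.1575]
tool_rot: [-179.9, -0.1, 99.9]
force: [0.4, 0.5, -0.7]
grip_width: 0.053
grasp_force: 6.0
```

Run:
```python
from h import *
p,r,o=pose(); print(p,o['tool_rot'],o['force'],o['time_s'],o['grip_width'],o['grasp_force'])
go(.6149,.1557,.0461,99.7)
```

```text
[0.61305189 0.15635011 0.15748669] [-1.79928957e+02 -5.69843644e-02  9.98666346e+01] [ 0.35343419  0.4601767  -0.71674333] 46.7667 0.053032582620486365 5.999905541539192
shift mm -1.1 1.8 111.4 turn rad 0.003 (or -3.139); q7 1.0
```

{"fn": "arm_command", "kwargs": {"series": "-1.1 1.8 10 0 130;0 0 20 0 130;0 0 25 0 130;0 0 22 0 130;0 0 16 0 130;0 0 8 0 130;0 0 4 0 130;0 0 2.5 0 130;0 0 1 0 130;0 0 0.7 0 130;0 0 0.6 0 130;0 0 0.5 0 130;0 0 0.4 0 130;0 0 0 0 130;0 0 0 0 130"}}

```text
time_s: 48.02
tool_pos: [0.6164, 0.1545, 0.047]
tool_rot: [180.0, -0.0, 99.8]
force: [-0.4, 0.2, -0.5]
grip_width: 0.0532
grasp_force: 6.0
```

{"fn": "arm_command", "kwargs": {"series": "0 0 0.5 0 130;0 0 0.5 0 130;0 0 0 0 130;0 0 0 0 110;0 0 0 0 80;0 0 0 0 65;0 0 0 0 60;0 0 -5 0 60;0 0 -15 0 60;0 0 -25 0 60;0 0 -35 0 60;-8 -6 -38 0 0;-18 -14 -38 0 0;-26 -20 -30 0 0;-30 -24 -30 0 0;-30 -24 -25 0 0;-30 -24 -12 0 0;-30 -24 0 0 0;-30 -23 0 0 0;-20 -15 0 0 0"}}

```text
time_s: 49.68
tool_pos: [0.4868, -0.087, 0.2889]
tool_rot: [179.9, -0.0, 99.6]
force: [0.7, -0.6, -0.3]
grip_width: 0.0872
grasp_force: 0.0
```

{"fn": "arm_command", "kwargs": {"series": "-5 -3 0 0 0;0 0 0 0 0;0 0 0 0 0;0 0 0 0 0"}}

```text
time_s: 50.02
tool_pos: [0.4871, -0.0865, 0.288]
tool_rot: [180.0, -0.0, 99.9]
force: [0.1, 0.2, -0.2]
grip_width: 0.0868
grasp_force: 0.0
```

Run:
```python
from h import *
p,r,o=pose(); print(p,o['tool_rot'],o['time_s'])
C=cam('wrist'); im=cams.read_camera('wrist'); cv2.imwrite('pics/w12.png',im)
S=cams.read_camera('scene')
cv2.imwrite('pics/m12.png',np.hstack([cv2.resize(im,(400,300)),cv2.resize(S[100:232,120:296],(400,300))]))
```

```text
[ 0.48712374 -0.08648019  0.28798038] [ 1.79995303e+02 -1.22875992e-02  9.99461396e+01] 50.0167
```

View pics/m12.png

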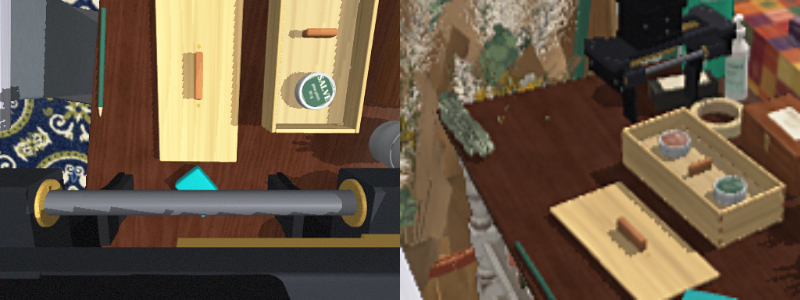

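Both tins stand lid up on the separator, and the lid is on the table with its pull at about (199,75) in the left half.

Run:
```python
from h import *
C=cam('wrist'); im=cv2.imread('pics/w12.png'); hsv=cv2.cvtColor(im,cv2.COLOR_BGR2HSV)
pale=(hsv[...,0]>14)&(hsv[...,0]<35)&(hsv[...,2]>150)
L=[];Q=[]
for v in range(20,190,2):
    u=180+np.where(pale[v,180:325])[0]; L.append((u.min()-.5,v)); Q.append((u.max()+.5,v))
res=[]
for e in (L,Q):
    f=cv2.fitLine(cast(C,e,.013)[:,:2].astype(np.float32),cv2.DIST_HUBER,0,.01,.01).ravel(); f*= 1 if f[1]>0 else 1; d=f[:2]*np.sign(f[1]); res.append(d); n=np.array([d[1],-d[0]]); print('yaw',np.degrees(np.arctan2(d[1],d[0]))-90,'n',f[2:]@n)
bot=[(u,150+np.where(pale[150:212,u])[0].max()+.5) for u in range(215,300,3)]
w=cast(C,bot,.013)[:,:2]; f=cv2.fitLine(w.astype(np.float32),cv2.DIST_HUBER,0,.01,.01).ravel(); print('bottom',f,np.degrees(np.arctan2(f[1],f[0])))
red=(hsv[...,0]<14)&(hsv[...,1]>110)&(hsv[...,2]>120)
blob(C,im,(235,55,275,135),.03,mask=red)
```

```text
yaw 9.347267 n 0.39616168
yaw 9.495056 n 0.5268367
bottom [ 0.9849662   0.17274696  0.49188823 -0.14811361] 9.947573
(235, 55, 275, 135) px [249  67  10  60] centre 469.0 -9.7 size 10.6 67.6 short-side dir 9.6
```

{"fn": "arm_command", "kwargs": {"series": "18 -1 20 0 0;28 -1.5 30 0 0;22 -1 35 0 0;9 -0.5 38 0 0;2 0 38 0.009 0;0 0 38 0 0;0 0 30 0 0;0 0 18 0 0;0 0 10 0 0;0 0 4 0 0;0 0 0 0 0;0 0 0 0 0"}}

```text
time_s: 51.12
tool_pos: [0.4703, -0.0109, 0.028]
tool_rot: [179.9, 0.0, 99.3]
force: [-0.1, -0.1, -0.3]
grip_width: 0.0867
grasp_force: 0.0
```

Run:
```python
from h import *
p,r,o=pose(); print(p,o['tool_rot'],o['time_s'])
go(.4693,-.0095,.0175,99.45)
```

```text
[ 0.47025971 -0.01085511  0.0279971 ] [1.79903677e+02 6.67112644e-03 9.93101826e+01] 51.1167
shift mm 1.5 -0.7 10.5 turn rad -0.002 (or 3.139); q7 13.1
```

{"fn": "arm_command", "kwargs": {"series": "1.5 -0.7 5 0 0;0 0 4 0 0;0 0 1.5 0 0;0 0 0 0 150;0 0 0 0 200;0 0 0 0 255;0 0 0 0 255;0 0 0 0 255;0 0 0 0 255;0 0 0 0 255;0 0 0 0 255;0 0 0 0 255;0 0 0 0 255;0 0 0 0 255;0 0 0 0 255;0 0 0 0 255;0 0 0 0 255;0 0 0 0 255;0 0 0 0 255;0 0 0 0 255", "squeeze": 35}}

```text
time_s: 52.78
tool_pos: [0.4684, -0.0098, 0.0166]
tool_rot: [180.0, -0.0, 99.3]
force: [0.3, -0.3, -0.3]
grip_width: 0.0117
grasp_force: 35.0
```

{"fn": "arm_command", "kwargs": {"series": "0 0 -4 0 255;0 0 -12 0 255;0 0 -24 0 255;0 0 -32 0 255;0 0 -32 0 255;0 0 -24 0 255;4 11 -12 0 255;7 21 0 0 255;10 29 0 0 255;11 32 0 0 255;11 32 0 0 255;9 26 0 0 255;5 14 0 0 255;2 5.5 0 0 255;0.6 1.4 0 -0.006 255;0 0 15 0 255;0 0 15 0 255;0 0 8 0 255;0 0 0 0 255;0 0 0 0 255"}}

```text
time_s: 54.45
tool_pos: [0.6273, 0.0761, 0.1185]
tool_rot: [-179.9, -0.0, 99.6]
force: [-1.2, -0.2, -2.2]
grip_width: 0.0119
grasp_force: 35.0
```

Run:
```python
from h import *
p,r,o=pose(); print(p,o['tool_rot'],o['time_s'],o['force'])
C=cam('wrist'); im=cams.read_camera('wrist'); cv2.imwrite('pics/w13.png',im)
# lid in tool axes: plate top is 1.0+? mm: TCP .0166 vs plate top .013
hsv=cv2.cvtColor(im,cv2.COLOR_BGR2HSV); pale=(hsv[...,0]>14)&(hsv[...,0]<35)&(hsv[...,2]>150)
for v in (40,80,120,160,200):
    u=np.where(pale[v])[0]; print(v,u.min() if len(u) else None,u.max() if len(u) else None,(((cast(C,[(u.min()-.5,v),(u.max()+.5,v)],p[2]-.0036)-p)@r)*1e3).round(1).tolist() if len(u) else '')
go(.6284,.0768,.0786,99.6)
```

```text
[0.62731568 0.07611845 0.11852718] [-1.79931604e+02 -9.89640397e-03  9.95857036e+01] 54.45 [-1.21623761 -0.22351282 -2.15154314]
40 113 511 [[95.9, -66.0, 3.7], [95.7, 114.4, 3.5]]
80 116 396 [[78.6, -66.4, 3.7], [78.6, 64.1, 3.5]]
120 120 392 [[60.4, -66.3, 3.7], [60.4, 64.0, 3.5]]
160 124 388 [[41.2, -66.2, 3.7], [41.2, 63.8, 3.5]]
200 128 511 [[20.9, -66.1, 3.7], [20.9, 127.8, 3.5]]
shift mm 0.4 0.4 40.7 turn rad -0.000 (or 3.142); q7 9.9
```

{"fn": "arm_command", "kwargs": {"series": "0.5 1.8 6 0 255;0 0 10 0 255;0 0 7 0 255;0 0 4 0 255;0 0 2 0 255;0 0 1.5 0 255;0 0 1.5 0 255;0 0 1.5 0 255;0 0 0 0 255;0 0 0 0 255"}}

```text
time_s: 55.33
tool_pos: [0.63, 0.0776, 0.0852]
tool_rot: [180.0, -0.0, 99.6]
force: [-0.2, 1.1, -1.6]
grip_width: 0.0114
grasp_force: 35.0
```

{"fn": "arm_command", "kwargs": {"series": "-0.6 -0.7 0.5 0 255;0 0 1 0 255;0 0 1 0 255;0 0 1 0 255;0 0 0 0 255;0 0 0 0 255"}}

```text
time_s: 55.83
tool_pos: [0.6292, 0.0769, 0.0814]
tool_rot: [-180.0, -0.0, 99.6]
force: [0.5, -0.0, -2.2]
grip_width: 0.0118
grasp_force: 35.0
```

Three millimetres inside the rim with no contact. I'll go on down.

{"fn": "arm_command", "kwargs": {"series": "0 0 0.8 0 255;0 0 0.8 0 255;0 0 0.6 0 255;0 0 0.5 0 255;0 0 0.3 0 255;0 0 0 0 255;0 0 0 0 255"}}

```text
time_s: 56.42
tool_pos: [0.6293, 0.0768, 0.0787]
tool_rot: [180.0, -0.0, 99.6]
force: [-1.7, 1.0, -1.4]
grip_width: 0.0118
grasp_force: 35.0
```

{"fn": "arm_command", "kwargs": {"series": "0 0 0.4 0 255;0 0 0.4 0 255;0 0 0.3 0 255;0 0 0 0 255;0 0 0 0 255"}}

```text
time_s: 56.83
tool_pos: [0.6293, 0.0768, 0.0787]
tool_rot: [180.0, -0.0, 99.6]
force: [-3.6, 0.4, 6.6]
grip_width: 0.0117
grasp_force: 35.0
```

Contact at exactly the expected home height (0.0787). I'll release, back off and look.

{"fn": "arm_command", "kwargs": {"series": "0 0 0 0 230;0 0 0 0 200;0 0 0 0 160;0 0 0 0 120;0 0 0 0 100;0 0 -5 0 100;0 0 -15 0 100;0 0 -30 0 100;0 0 -38 0 100;0 0 -38 0 0;-25 -25 -30 0 0;-25 -25 -20 0 0;-25 -25 0 0 0;-25 -25 0 0 0;-25 -25 0 0 0;-15 -15 0 0 0;0 0 0 0 0;0 0 0 0 0;0 0 0 0 0"}}

```text
time_s: 58.42
tool_pos: [0.5173, -0.0807, 0.2508]
tool_rot: [179.9, -0.0, 99.7]
force: [0.7, 0.6, 1.0]
grip_width: 0.0867
grasp_force: 0.0
```

Run:
```python
from h import *
p,r,o=pose(); print(p,o['time_s'],o['force'])
S=cams.read_camera('scene'); D=cams.read_camera('side'); a=cv2.imread('pics/side0.png')
cv2.imwrite('pics/m14.png',np.hstack([cv2.resize(S[110:290,130:400],(430,287)),cv2.resize(D[185:275,150:290],(370,287))]))
# lid bar top in side view before vs now
def bar(im):
    h=cv2.cvtColor(im,cv2.COLOR_BGR2HSV); m=((h[...,0]<14)&(h[...,1]>110)&(h[...,2]>100)); m[:190]=0;m[235:]=0;m[:,:205]=0;m[:,240:]=0
    y,x=np.where(m); return x.min(),x.max(),y.min(),y.max(),x.mean(),y.mean()
print(bar(a),bar(D))
```

```text
[ 0.51726223 -0.08073993  0.25076136] 58.4167 [0.72678779 0.57346111 0.99013835]
(np.int64(210), np.int64(227), np.int64(190), np.int64(220), np.float64(219.38333333333333), np.float64(201.81666666666666)) (np.int64(211), np.int64(239), np.int64(190), np.int64(220), np.float64(225.42105263157896), np.float64(198.33333333333334))
```

View pics/m14.png

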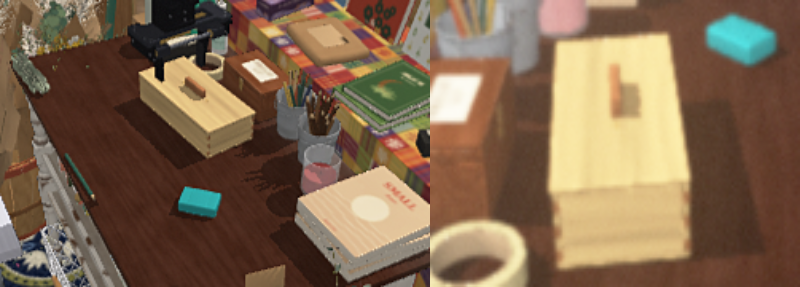

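The lid sits flat and square on the case, as it did at the start. The bystanders and the turquoise bar are untouched.

```bash
python3 -c "
from cell import env; print(env.sign_off())"
```

```text
the job is handed in; nothing more can be done
None
```

The gift case is packed and handed in at about 58 s: both soaps lie flat in their own compartments, the separator is home over them, both tins stand lid up on it, and the lid is fully home. The grip was 7 N on the soaps and 6 N on the tins, and the other things were left where they were.

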